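# Charge the coffee mill with chicory and close its hopper

## Task

Carry the tin tray to the coffee mill and tip all five chicory chunks off its open end into the hopper, never touching the chunks with the gripper, and put the empty tray back flat on the table. Once the chunks are in, lower the green hopper cover over the crank shaft and the locating pin together until it lies flat on the hopper rim, and leave the other things where they stand.

Things in the scene. Friction and masses are not known exactly. Their poses are not given: they have to be found in the camera images.
- mill: Fixed coffee mill, wooden box 170 mm square at the foot. Origin: centre of its underside, on the table; z up; drawer front (look only) on -x, brass lug with locating pin outside the +x wall, lug flush with the rim. Square tin hopper on top: inside 132 x 132 mm, walls 4 mm, floor 99 mm and rim 150 mm above the table, open on top.
- mill_shaft (a point): Point on the axis of the steel crank shaft (mill x = y = 0), level with the rim (150 mm above the table); axes as the mill. The shaft is 12 mm thick and stands up from the hopper floor to 185 mm above the table, 35 mm above the rim; its top 6 mm is tapered.
- mill_pin (a point): Foot of the locating pin, at mill x = 88 mm, y = 0, level with the hopper rim. The pin is 8 mm thick and stands 20 mm above the rim, the top 4 mm tapered.
- cover: Loose green-enamelled cover, 0.22 kg, flat on the table: plate 150 x 150 x 6 mm, 36 mm wide ear on its +x edge out to x = 109 mm. Origin: underside, centre of the 17 mm shaft hole; z up. Upright hickory fin to grip at x = -45 mm: 12 mm thick (x), 44 mm wide (y), top 42 mm above the underside. Fits with cover x along mill x, underside on the rim.
- cover_pinhole (a point): Centre of the 13 mm pin hole in the cover's ear, on the underside, at cover x = 88 mm, y = 0.
- tray: Loose tin tray, 0.2 kg, 160 mm long (x), 84 mm wide (y), on the table, holding the five chunks. Origin: centre of its underside; z up. Floor 3 mm thick, side walls 16 mm high and 3 mm thick, back wall 22 mm high at -x; open at the +x end, where the chunks slide off once that end is tipped down 22 to 33 degrees or more.
- tray_grip (a point): Grip point on the tray's upright dark wooden grip, at tray x = -70 mm, y = 0, z = 45 mm. The grip is 12 mm thick along x, 52 mm wide along y, and reaches from the floor to 58 mm above the underside.
- tray_lip (a point): Middle of the tray's open front edge, top of the floor, at tray x = 80 mm, y = 0, z = 3 mm.
- chunk1: Loose dark brown chunk of roasted chicory root with pale ends, 28 x 20 x 17 mm, 12 g, lying in the tray. Origin: centre of its underside.
- chunk2: Loose dark brown chunk of roasted chicory root with pale ends, 28 x 20 x 17 mm, 12 g, lying in the tray. Origin: centre of its underside.
- chunk3: Loose dark brown chunk of roasted chicory root with pale ends, 28 x 20 x 17 mm, 12 g, lying in the tray. Origin: centre of its underside.
- chunk4: Loose dark brown chunk of roasted chicory root with pale ends, 28 x 20 x 17 mm, 12 g, lying in the tray. Origin: centre of its underside.
- chunk5: Loose dark brown chunk of roasted chicory root with pale ends, 28 x 20 x 17 mm, 12 g, lying in the tray. Origin: centre of its underside.
- mug: Bystander, loose: blue speckled enamel mug with a cream rim, 84 mm across, 80 mm tall. Origin: centre of its underside. To be left alone.
- mortar: Bystander, loose: squat black iron mortar, 112 mm across, 75 mm tall. Origin: centre of its underside. To be left alone.
- tin_can: Bystander, loose: can with a red label, 80 mm across, 130 mm tall. Origin: centre of its underside. To be left alone.
- scoop: Bystander, loose: carved hickory scoop, about 200 mm long. Origin: centre of its underside. To be left alone.
- crank: Bystander, loose: the mill's removed crank, a flat steel arm 160 mm long with a wooden knob; it is fitted later, not now. Origin: centre of its underside. To be left alone.
- jar: Bystander, loose: amber glass jar, 70 mm across, 100 mm tall. Origin: centre of its underside. To be left alone.

How it is judged:
By the outcome, as a careful person would: the job done as asked, in the order asked, and still so for the second after the job is handed in, with the robot touching nothing.
It also fails if it takes over 72 s, if anything falls off the work surface, if the arm or the gripper's body presses on something with over 40 N, if the wrist force passes 120 N, or if a joint passes its speed limit or range.

## Robot

A 6-joint arm with a two-finger parallel gripper is mounted at the origin on the work surface. World frame = base frame: x ahead of the robot, y to its left, z up, the work surface at z = 0. Lengths are in m, angles in rad, forces in N, time in s.
With the tool pointing down it reaches from about 0.375 to 0.9 m from the base axis. Payload 3.1 kg.
Tool frame: the origin (TCP) lies on the centre line of the jaws, within the pads' length; the fingertips stand 22 mm ahead of it and the grasp point (between the pads) lies 3 mm ahead of it; z points along the fingers, y is the line along which they close (so a half turn about z gives the same grasp; the last joint's range is limited). The gripper opens to 85 mm and grips with 20 to 120 N. Pads are 22 mm wide; open, the fingers measure 114 mm over their backs; the gripper's body (76 mm by 85 mm) begins 54 mm behind the grasp point. The pads swing forward as they close: fully open they stand 13 mm farther back than shut.
Start: joints at [-1.391, 0.527, 1.433, -0, 1.181, -0.178], TCP at [0.219, -0.585, 0.253] pointing down, gripper open.
Joint ranges: [-3.08, 3.08], [-0.75, 2.2], [0.22, 2.44], [-1.43, 4.57], [0, 2.65], [-2.85, 2.85]. Speed limits (rad/s): [2.79, 2.79, 3.14, 3.14, 3.14, 3.14].

## Interface

Orientations are given as a unit quaternion [x, y, z, w].
In Python, from station import manip gives the robot as it stands.
- The arm moves only by the shell command python3 drive.py [FORCE], which reads ROWS from standard input. ROWS is a JSON list of rows, 1 to 20 of them, each of 5 numbers: dx, dy, dz in mm, then a turn about the tool's z in rad, then the opening from 0.0 (shut) to 1.0 (fully open); each row is the pose to reach, as a shift and turn from the pose commanded when the command began, along the tool's axes at that moment; what a row does not reach only later rows make up. A row lasts 1/10 s, in which the tool goes at most 0.05 m and 0.15 rad, less where a joint would pass 70% of its speed; a pose out of reach is approached as far as the arm can. The fingers move at their own pace and stop on an object; FORCE is the grip in N (left out, the last holds). Time passes only in rows, so rows that do not move let the fingers close. It prints the time, the measured TCP pose, the force, the opening and the grip force at its end. Input that does not fit is refused with a message, and nothing moves.
- manip.sense(): the state, without advancing time (a new reading comes with each control period).
- manip.snapshot(name): name is "scene" or "top" or "wrist"; returns a dict with "pixels" (420x560x3 uint8, red, green, blue), "range_z" (420x560 float32, m along the optical axis (not along the pixel's ray), 0 where there is no reading), "fov_y" (degrees; the focal length in pixels is half the picture's height over the tangent of half this angle, whatever the lens; pixels are square), "cx", "cy" (the principal point, pixels), "R" (3x3) and "t" (3): a world point X has camera coordinates R X + t; the wrist camera has in their place "hand_eye" (4x4, takes a point from camera to tool coordinates, whose origin is the TCP and whose axes are the flange's). Camera axes: x right, y down, z forward; pixel columns grow to the right and rows downward; lengths in m; the calibration is good to about 2 mm. A picture is of the moment at which its call begins: read the wrist's pose just before it.
- manip.sign_off(): hands the job in; it is judged then, once.
The state is a dict: "t": time; "q": joint angles; "qd": joint speeds; "tau": joint torques, N m; "tcp_pos": TCP position; "tool_rot": TCP orientation; "force": force on the tool from outside, world axes, zero at the start; "ft_torque": the same for the moment, N m; "finger_gap": opening from 0.0 (shut) to 1.0 (fully open); "gripper_force": force on a finger pad.
Only numpy, scipy, OpenCV 4.12 (cv2) and the standard library are available. Lean on these libraries where they do the work, as an engineer would, in place of code of your own. Each camera call takes 0.05 s, during which the arm holds its last target. There are 200 camera calls.

## Working session

There is one attempt and no reset: what is moved stays moved. The work goes in short steps, Python scripts to look and compute and a shell command to move; the robot and the scene stay as the last step left them, time stands still between calls to the robot, and variables do not carry over. Pictures are saved under pics/ and viewed, at most 10 in all, crops included, and the job is handed in when it is done.

```bash
ls -la; mkdir -p pics; cat > h.py <<'E'
import numpy as np, cv2
from station import manip
from scipy.spatial.transform import Rotation as Ro
def snap(n):
    s=manip.sense(); d=manip.snapshot(n)
    f=210/np.tan(np.radians(d["fov_y"])/2)
    if n=="wrist":
        T=np.eye(4);T[:3,:3]=Ro.from_quat(s["tool_rot"]).as_matrix();T[:3,3]=s["tcp_pos"]
        T=T@np.array(d["hand_eye"])
    else:
        T=np.eye(4);T[:3,:3]=np.array(d["R"]).T;T[:3,3]=-T[:3,:3]@np.array(d["t"])
    d["T"]=T;d["f"]=f;d["im"]=cv2.cvtColor(d["pixels"],cv2.COLOR_RGB2BGR)
    return d
def rays(d,uv):
    uv=np.atleast_2d(uv).astype(float)
    c=np.c_[(uv[:,0]-d["cx"])/d["f"],(uv[:,1]-d["cy"])/d["f"],np.ones(len(uv))]
    return d["T"][:3,3],c@d["T"][:3,:3].T
def plane(d,uv,z):
    o,r=rays(d,uv); return o+r*((z-o[2])/r[:,2])[:,None]
def cloud(d):
    v,u=np.mgrid[0:420,0:560]; o,r=rays(d,np.c_[u.ravel(),v.ravel()])
    return (o+r*d["range_z"].ravel()[:,None]).reshape(420,560,3)
def proj(d,X):
    c=(np.atleast_2d(X)-d["T"][:3,3])@d["T"][:3,:3]
    return np.c_[c[:,0]/c[:,2]*d["f"]+d["cx"],c[:,1]/c[:,2]*d["f"]+d["cy"]]
E
python3 - <<'E'
from h import *
for n in("scene","top"):
    d=snap(n);cv2.imwrite(f"pics/{n}0.png",d["im"]);print(n,d["T"].round(3),d["f"])
s=manip.sense();print(s)
E
```

```text
total 20
drwxr-xr-x  3 agent agent 4096 Nov 27 04:54 .
drwxr-xr-x 23 root  root  4096 Nov 27 04:54 ..
-rw-r--r--  1 agent agent   61 Jan  1  1970 drive.py
drwxr-xr-x  2 agent agent 4096 Nov 27 04:54 pics
-rw-r--r--  1 agent agent   44 Jan  1  1970 station.py
scene [[ 0.144  0.812 -0.566  1.296]
 [ 0.989 -0.109  0.095 -0.112]
 [ 0.015 -0.573 -0.819  1.154]
 [ 0.     0.     0.     1.   ]] 439.6961236177406
top [[ 0.018 -0.992  0.121  0.407]
 [-1.    -0.018  0.008 -0.015]
 [-0.005 -0.121 -0.993  1.458]
 [ 0.     0.     0.     1.   ]] 447.475181601114
{'t': 0.1, 'q': array([-1.39051758e+00,  5.28405994e-01,  1.43379679e+00,  8.04502653e-06,
        1.18136580e+00, -1.78447831e-01]), 'qd': array([ 5.10230266e-04, -1.65893073e-03, -3.06656015e-03,  1.02031658e-04,
        1.07543499e-03, -8.51420954e-05]), 'tau': array([ 1.37986440e-04, -4.43305743e+01, -1.78586644e+01, -2.16460016e-04,
        3.87683103e-03, -4.47581300e-06]), 'tcp_pos': array([ 0.21937651, -0.58458991,  0.25240407]), 'tool_rot': array([ 9.83957276e-01,  1.78401521e-01,  2.81537382e-06, -9.87969301e-04]), 'force': array([-0.27750278, -0.90339964, -0.55602733]), 'ft_torque': array([ 0.03968438, -0.02612629, -0.08353738]), 'gripper_force': 0.0, 'finger_gap': 0.9979289113957672}
```
View pics/scene0.png

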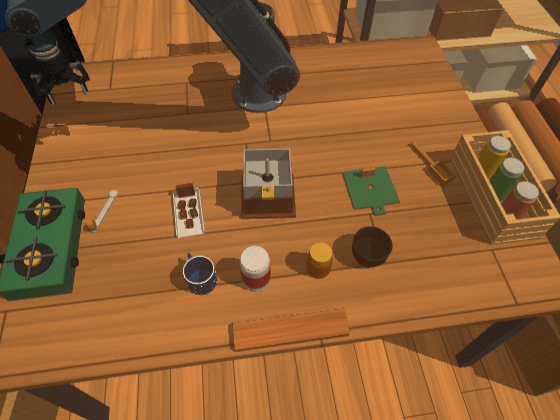

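View pics/top0.png

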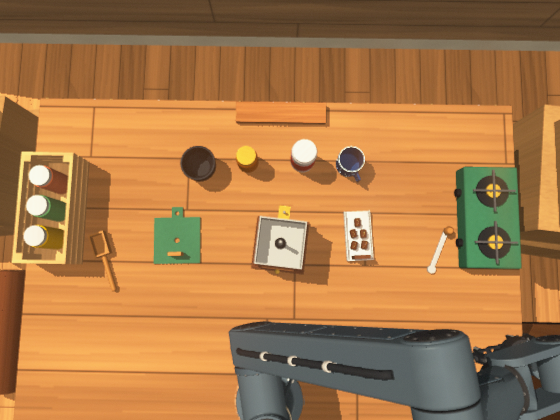

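```bash
python3 - <<'E'
from h import *
d=snap("top");P=cloud(d);hsv=cv2.cvtColor(d["im"],cv2.COLOR_BGR2HSV)
def rect(m,z,name):
    m=m.astype(np.uint8);n,l,st,c=cv2.connectedComponentsWithStats(m)
    k=1+np.argmax(st[1:,4]); cs,_=cv2.findContours((l==k).astype(np.uint8),cv2.RETR_EXTERNAL,cv2.CHAIN_APPROX_NONE)
    c=cs[0].reshape(-1,2); X=plane(d,c,z)[:,:2].astype(np.float32)
    r=cv2.minAreaRect(X);print(name,st[k,4],"rect",np.round(r[0],4),np.round(r[1],4),round(r[2],2));return l==k
x,y,z=P[...,0],P[...,1],P[...,2]
print("zrange table",np.median(z))
# mill rim
box=np.zeros((420,560),bool);box[195:285,235:320]=1
m=box&(abs(z-.150)<.006);rect(m,.15,"rim")
m2=box&(z>.172);print("shaft",P[m2].mean(0),m2.sum(),P[m2].max(0))
yel=box&(hsv[...,0]>18)&(hsv[...,0]<32)&(hsv[...,1]>150);rect(yel,.15,"lug");print(P[yel].mean(0))
m3=yel&(z>.16);print("pin",m3.sum(),P[m3].mean(0) if m3.any() else 0)
# cover
b=np.zeros_like(box);b[195:275,140:215]=1
g=b&(hsv[...,0]>60)&(hsv[...,0]<95)&(hsv[...,1]>120);rect(g,.006,"cover")
f=b&(z>.03);rect(f,.042,"fin")
# tray
b=np.zeros_like(box);b[195:275,335:385]=1
t=b&(hsv[...,1]<70)&(hsv[...,2]>120);rect(t,.012,"tray")
f=b&(z>.045);rect(f,.058,"grip");print(P[f].mean(0))
R=Ro.from_quat(manip.sense()["tool_rot"]).as_matrix();print(R.round(3))
print(snap("wrist")["hand_eye"])
big=lambda a,b:cv2.resize(d["im"][a[0]:a[1],b[0]:b[1]],None,fx=3.2,fy=3.2,interpolation=cv2.INTER_CUBIC)
cv2.imwrite("pics/z1.png",big((190,285),(140,390)))
E
```

```text
zrange table -0.0009460421667298879
rim 207 rect [ 0.5604 -0.0563] [0.1047 0.0509] 69.74
shaft [ 0.43884352 -0.01885215  0.99285287] 44 [ 0.57362449 -0.0149714   1.45751625]
lug 132 rect [ 0.5749 -0.0334] [0.0331 0.0361] 84.53
[ 0.56707052 -0.03248938  0.14604255]
pin 0 0Traceback (most recent call last):
  File "<stdin>", line 18, in <module>
  File "<stdin>", line 5, in rect
    return _wrapfunc(a, 'argmax', axis=axis, out=out, **kwds)
    return bound(*args, **kwds)
ValueError: attempt to get argmax of an empty sequence
```

```bash
python3 - <<'E'
from h import *
d=snap("top");np.savez("top.npz",**{k:d[k] for k in("im","range_z","T","f","cx","cy")})
P=cloud(d);hsv=cv2.cvtColor(d["im"],cv2.COLOR_BGR2HSV);ok=d["range_z"]>0
print(hsv[225,165],hsv[225,180],hsv[235,355],hsv[257,361],(~ok).sum())
def rect(m,z,name):
    m=m.astype(np.uint8);n,l,st,c=cv2.connectedComponentsWithStats(m)
    if n<2: print(name,"none");return
    k=1+np.argmax(st[1:,4]); cs,_=cv2.findContours((l==k).astype(np.uint8),cv2.RETR_EXTERNAL,cv2.CHAIN_APPROX_NONE)
    c=cs[0].reshape(-1,2); X=plane(d,c,z)[:,:2].astype(np.float32)
    r=cv2.minAreaRect(X);print(name,st[k,4],"rect",np.round(r[0],4),np.round(r[1],4),round(r[2],2))
z=np.where(ok,P[...,2],-1);z[z>.4]=-1
def bx(a,b,c,e):
    m=np.zeros((420,560),bool);m[a:b,c:e]=1;return m
box=bx(195,285,235,320)
rect(box&(abs(z-.150)<.012),.15,"rim")
m2=box&(z>.172);print("shaft",P[m2].mean(0),m2.sum())
b=bx(195,275,140,215)
rect(b&(hsv[...,0]>45)&(hsv[...,0]<95)&(hsv[...,1]>60),.006,"cover")
rect(b&(z>.03),.042,"fin")
b=bx(195,275,335,385)
rect(b&(hsv[...,1]<70)&(hsv[...,2]>100),.012,"tray")
f=b&(z>.045);rect(f,.058,"grip");print(P[f].mean(0))
R=Ro.from_quat(manip.sense()["tool_rot"]).as_matrix();print(R.round(3))
print(snap("wrist")["hand_eye"])
cv2.imwrite("pics/z1.png",cv2.resize(d["im"][190:285,140:390],None,fx=3.2,fy=3.2,interpolation=cv2.INTER_CUBIC))
E
```

```text
[ 61  90 153] [ 61  91 151] [ 11 178 130] [ 11 175 157] 917
rim 436 rect [ 0.5038 -0.0265] [0.1398 0.1789] 84.25
shaft [ 0.48972678 -0.02512504  0.18159172] 15
cover 2037 rect [0.5099 0.3128] [0.1789 0.1467] 2.22
fin 56 rect [0.4492 0.3083] [0.0094 0.0413] 1.04
tray 920 rect [ 0.5198 -0.2763] [0.1582 0.0857] 3.62
grip 66 rect [ 0.4496 -0.2797] [0.0117 0.0507] 4.84
[ 0.44960244 -0.28062322  0.05624028]
[[ 0.936  0.351 -0.   ]
 [ 0.351 -0.936  0.001]
 [ 0.    -0.001 -1.   ]]
[[ 8.11066852e-04 -9.48466266e-01 -3.16877081e-01  8.12325482e-02]
 [ 9.99999397e-01  5.34867062e-04  9.58614607e-04 -1.13897732e-03]
 [-7.39726503e-04 -3.16877668e-01  9.48466128e-01 -1.20980989e-01]
 [ 0.00000000e+00  0.00000000e+00  0.00000000e+00  1.00000000e+00]]
```

View pics/z1.png

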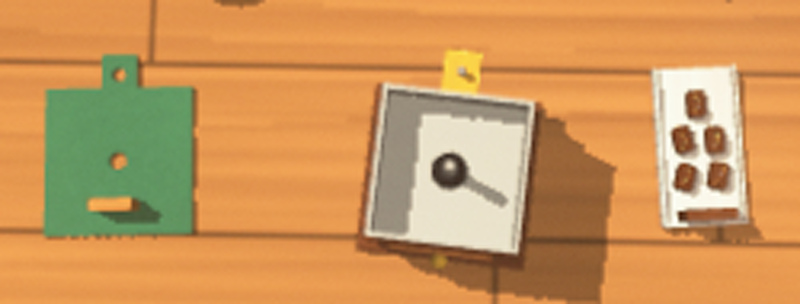

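Careful with the scale: shifts go in mm. That gives: 0.072 m is 72, 0.323 m is 323.

```bash
echo '[[160, -100, 30, 0.15, 1], [323, -205, 72, 0.293, 1], [323, -205, 72, 0.293, 1], [323, -205, 72, 0.293, 1], [323, -205, 72, 0.293, 1], [323, -205, 72, 0.293, 1], [323, -205, 72, 0.293, 1], [323, -205, 72, 0.293, 1], [323, -205, 72, 0.293, 1], [323, -205, 72, 0.293, 1], [323, -205, 72, 0.293, 1], [323, -205, 72, 0.293, 1]]' | python3 drive.py 60
cat > w.py <<'E'
from h import *
import sys
d=snap("wrist");s=manip.sense();cv2.imwrite("pics/%s.png"%sys.argv[1],d["im"])
R=Ro.from_quat(s["tool_rot"]).as_matrix()
print("t",s["t"],"tcp",s["tcp_pos"].round(4),"yaw x",np.degrees(np.arctan2(R[1,0],R[0,0])).round(2),"tilt",R[:,2].round(3),"gap",s["finger_gap"],"F",s["force"].round(1),"gf",s["gripper_force"])
E
python3 w.py w1
```

```text
t: 1.45
tcp_pos: [0.4495, -0.2813, 0.1816]
tool_rot: [0.999, 0.032, 0.0, 0.0]
force: [-0.0, -0.9, -0.6]
finger_gap: 1.0
gripper_force: 0.0
t 1.5 tcp [ 0.4494 -0.2812  0.1816] yaw x 3.64 tilt [ 0.    -0.001 -1.   ] gap 0.9998899534313758 F [-0.9  0.   0.2] gf 0.0
```

View pics/w1.png

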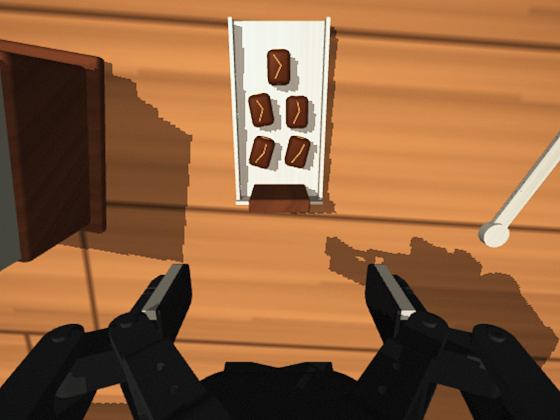

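```bash
cat > g.py <<'E'
from h import *
d=snap("wrist");P=cloud(d);s=manip.sense();Rt=Ro.from_quat(s["tool_rot"]).as_matrix()
m=(d["range_z"]>0)&(abs(P[...,2]-.056)<.005)&(abs(P[...,0]-.45)<.03)&(abs(P[...,1]+.28)<.05)
X=P[m];print(m.sum(),X.mean(0),X.min(0),X.max(0));r=cv2.minAreaRect(X[:,:2].astype(np.float32));print(r)
w=(d["range_z"]>0)&(P[...,2]>.012)&(P[...,2]<.025)&(abs(P[...,1]+.28)<.06)&(P[...,0]>.43)&(P[...,0]<.61)
r=cv2.minAreaRect(P[w][:,:2].astype(np.float32));print("walls",r)
E
python3 g.py
```

```text
924 [ 0.44899865 -0.28202272  0.05774061] [ 0.44091576 -0.30796934  0.05103829] [ 0.45550261 -0.25587626  0.06059219]
((0.4483067989349365, -0.2818879187107086), (0.012156418524682522, 0.05205033719539642), 3.7006566524505615)
walls ((0.5175122618675232, -0.27738040685653687), (0.16042761504650116, 0.08434569090604782), 3.7499685287475586)
```

```bash
echo '[[-1, 1, 50, 0, 1], [-1, 1, 100, 0, 1], [-1, 1, 125, 0, 1], [-1, 1, 133, 0, 1], [-1, 1, 133, 0, 1], [-1, 1, 133, 0, 0], [-1, 1, 133, 0, 0], [-1, 1, 133, 0, 0], [-1, 1, 133, 0, 0], [-1, 1, 133, 0, 0], [-1, 1, 133, 0, 0], [-1, 1, 133, 0, 0], [-1, 1, 133, 0, 0]]' | python3 drive.py 110
```

```text
t: 2.85
tcp_pos: [0.4499, -0.2818, 0.0506]
tool_rot: [0.999, 0.033, 0.001, 0.001]
force: [-1.0, 0.1, 6.5]
finger_gap: 0.58
gripper_force: 113.8
```

```bash
echo '[[0, 0, -5, 0, 0], [0, 0, -12, 0, 0], [0, 0, -20, 0, 0], [0, 0, -30, 0, 0], [0, 0, -42, 0, 0], [0, 0, -54, 0, 0], [0, 0, -60, 0, 0], [0, 0, -60, 0, 0]]' | python3 drive.py; python3 w.py w2
```

```text
t: 3.65
tcp_pos: [0.4496, -0.2814, 0.1096]
tool_rot: [0.999, 0.033, 0.001, 0.001]
force: [0.7, -0.2, -2.3]
finger_gap: 0.585
gripper_force: 114.2
t 3.7 tcp [ 0.4492 -0.2811  0.109 ] yaw x 3.77 tilt [ 0.001 -0.001 -1.   ] gap 0.5859892725008923 F [-0.5  0.7 -3.2] gf 114.22486424446106
```

View pics/w2.png

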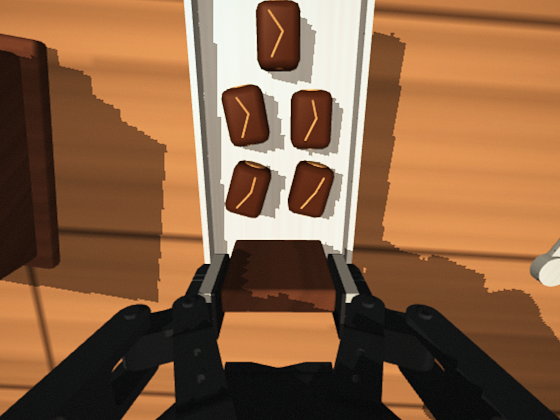

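Converted, -0.084 m is -84, -0.151 m is -151.

```bash
echo '[[0, 0, -10, 0, 0], [0, 0, -30, 0, 0], [0, 0, -55, -0.02, 0], [0, -5, -80, -0.08, 0], [2, -10, -110, -0.17, 0], [4, -15, -130, -0.27, 0], [6, -20, -145, -0.37, 0], [8, -27, -151, -0.47, 0], [10, -34, -151, -0.57, 0], [12, -41, -151, -0.67, 0], [14, -48, -151, -0.77, 0], [16, -55, -151, -0.87, 0], [18, -62, -151, -0.97, 0], [20, -68, -151, -1.07, 0], [22, -74, -151, -1.17, 0], [24, -80, -151, -1.27, 0], [25, -83, -151, -1.35, 0], [25, -84, -151, -1.39, 0], [25, -84, -151, -1.405, 0], [25, -84, -151, -1.405, 0]]' | python3 drive.py; python3 w.py w3
cat > tilt.py <<'E'
from h import *
d=snap("wrist");s=manip.sense();hs=cv2.cvtColor(d["im"],cv2.COLOR_BGR2HSV)
P=cloud(d);R=Ro.from_quat(s["tool_rot"]).as_matrix()
Q=(P-s["tcp_pos"])@R   # tool axes: x fwd along tray, z down
m=(d["range_z"]>0)&(abs(Q[...,1])<.034)&(Q[...,0]>.02)&(hs[...,1]<60)&(hs[...,2]>90)&(Q[...,2]>.02)
X=Q[m]; a=None
for i in range(6):
    c=np.polyfit(X[:,0],X[:,2],1); r=abs(X[:,2]-np.polyval(c,X[:,0]));X=X[r<max(.003,np.median(r)*2.5)]
print("tilt deg",np.degrees(np.arctan(c[0])).round(1),"z at0",c[1].round(4),len(X),"xmax",X[:,0].max().round(3))
ch=((hs[...,1]>100)&(hs[...,2]<110)&(abs(Q[...,1])<.045)&(Q[...,0]>.015)&(Q[...,2]<np.polyval(c,Q[...,0])-.008)&(d["range_z"]>0)).astype(np.uint8)
n,l,st,ce=cv2.connectedComponentsWithStats(ch);print("chunks",[(ce[i].round(0).tolist(),int(st[i,4])) for i in range(1,n) if st[i,4]>150])
E
python3 tilt.py
```

```text
t: 5.7
tcp_pos: [0.4682, -0.1953, 0.2593]
tool_rot: [0.742, 0.671, -0.0, -0.0]
force: [0.1, -0.6, -1.7]
finger_gap: 0.583
gripper_force: 114.3
t 5.75 tcp [ 0.4683 -0.1954  0.2593] yaw x 84.23 tilt [-0.  0. -1.] gap 0.5853839621315611 F [ 0.2 -0.9 -2.2] gf 114.34345364570618
tilt deg 0.4 z at0 0.0471 15882 xmax 0.13
chunks [([277.0, 38.0], 2190), ([245.0, 115.0], 2106), ([311.0, 119.0], 2092), ([247.0, 190.0], 1687), ([310.0, 189.0], 1707)]
```

View pics/w3.png

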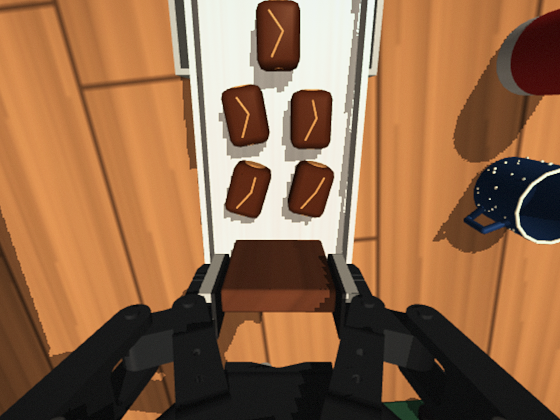

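Converted, 0.05 m is 50, 0.053 m is 53.

```bash
echo '[[0, 0, 10, 0, 0], [0, 0, 25, 0, 0], [0, 0, 40, 0, 0], [0, 0, 50, 0, 0], [0, 0, 53, 0, 0], [0, 0, 53, 0, 0]]' | python3 drive.py; python3 tilt.py;  echo '[[0, 0, 0, 0, 0], [0, 0, 0, 0, 0], [0, 0, 0, 0, 0]]' | python3 drive.py 40; python3 tilt.py;echo '[[0, 0, 0, 0, 0], [0, 0, 0, 0, 0], [0, 0, 0, 0, 0]]' | python3 drive.py 20;  python3 tilt.py
```

```text
t: 6.4
tcp_pos: [0.4683, -0.1953, 0.2057]
tool_rot: [0.742, 0.671, -0.0, -0.001]
force: [-0.0, -0.4, -2.4]
finger_gap: 0.583
gripper_force: 114.3
tilt deg 0.4 z at0 0.0476 15882 xmax 0.13
chunks [([276.0, 38.0], 2189), ([245.0, 115.0], 2096), ([311.0, 119.0], 2095), ([247.0, 190.0], 1684), ([310.0, 189.0], 1713)]
t: 6.75
tcp_pos: [0.4687, -0.1955, 0.2068]
tool_rot: [0.742, 0.671, 0.0, 0.001]
force: [0.1, -0.4, -2.5]
finger_gap: 0.585
gripper_force: 114.3
tilt deg 0.4 z at0 0.047 15845 xmax 0.13
chunks [([276.0, 38.0], 2192), ([245.0, 115.0], 2113), ([311.0, 119.0], 2101), ([247.0, 190.0], 1679), ([310.0, 189.0], 1710)]
t: 7.1
tcp_pos: [0.4684, -0.1954, 0.2064]
tool_rot: [0.742, 0.671, 0.0, 0.0]
force: [0.5, -1.2, -2.3]
finger_gap: 0.585
gripper_force: 114.3
tilt deg 0.4 z at0 0.0471 15857 xmax 0.13
chunks [([276.0, 38.0], 2190), ([245.0, 115.0], 2110), ([310.0, 119.0], 2092), ([247.0, 189.0], 1686), ([310.0, 189.0], 1706)]
```

```bash
echo '[[0, 0, 0, 0, 0.5], [0, 0, 0, 0, 0.5], [0, 0, 0, 0, 0.5]]' | python3 drive.py 20; echo '[[0, 0, 0, 0, 0.57], [0, 0, 0, 0, 0.57], [0, 0, 0, 0, 0.57]]' | python3 drive.py 20;  python3 tilt.py
```

```text
t: 7.45
tcp_pos: [0.4684, -0.1954, 0.2063]
tool_rot: [0.742, 0.671, 0.0, 0.0]
force: [0.3, -0.3, -3.6]
finger_gap: 0.585
gripper_force: 114.3
t: 7.75
tcp_pos: [0.4684, -0.1954, 0.2063]
tool_rot: [0.742, 0.671, 0.0, 0.0]
force: [-0.1, 0.4, -2.8]
finger_gap: 0.586
gripper_force: 114.3
tilt deg 0.4 z at0 0.0471 15854 xmax 0.13
chunks [([276.0, 38.0], 2192), ([245.0, 115.0], 2110), ([311.0, 119.0], 2088), ([247.0, 190.0], 1683), ([310.0, 189.0], 1710)]
```

```bash
echo '[[5, 0, -3, 0, 0.57], [12, 0, -4, 0, 0.57], [16, 0, -4, 0, 0.57], [19, 0, -5, 0, 0.57], [21.5, 0, -10, 0, 0.57], [24, 0, -16, 0, 0.57], [26.5, 0, -22, 0, 0.57], [29, 0, -28, 0, 0.57], [29, 0, -28, 0, 0.57]]' | python3 drive.py; python3 tilt.py
```

```text
t: 8.7
tcp_pos: [0.4716, -0.1691, 0.2353]
tool_rot: [0.74, 0.672, -0.002, 0.003]
force: [-2.5, -7.4, -3.1]
finger_gap: 0.585
gripper_force: 113.6
tilt deg 8.5 z at0 0.0476 16239 xmax 0.135
chunks [([271.0, 60.0], 1367), ([244.0, 130.0], 1528), ([303.0, 133.0], 1323), ([307.0, 197.0], 1585), ([247.0, 199.0], 1565)]
```

Converted, -0.031 m is -31, -0.029 m is -29.

```bash
echo '[[3, 0, -6, 0, 0.57], [6, 0, -12, 0, 0.57], [9, 0, -18, 0, 0.57], [12, 0, -24, 0, 0.57], [15, 0, -29, 0, 0.57], [16.5, 0, -31, 0, 0.57], [16.5, 0, -31, 0, 0.57]]' | python3 drive.py; python3 tilt.py; python3 w.py w4
```

```text
t: 9.45
tcp_pos: [0.4741, -0.1528, 0.2663]
tool_rot: [0.741, 0.672, -0.002, 0.004]
force: [0.1, -6.9, -2.8]
finger_gap: 0.582
gripper_force: 113.6
tilt deg 19.3 z at0 0.0506 12407 xmax 0.124
chunks [([273.0, 86.0], 1182), ([246.0, 146.0], 1067), ([301.0, 149.0], 779), ([305.0, 209.0], 699), ([247.0, 209.0], 960)]
t 9.55 tcp [ 0.474  -0.1529  0.2662] yaw x 84.37 tilt [ 0.003 -0.008 -1.   ] gap 0.5827490678997406 F [-0.1 -7.1 -2.4] gf 113.62285137176514
```

View pics/w4.png

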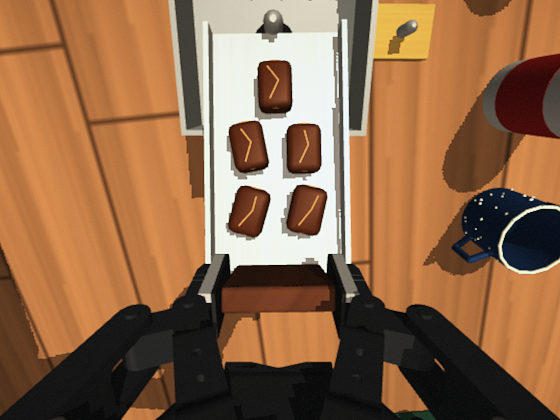

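```bash
echo '[[4, 0, -6, 0, 0.57], [8, 0, -11, 0, 0.57], [12, 0, -16, 0, 0.57], [16, 0, -20, 0, 0.57], [20, 0, -24, 0, 0.57], [24, 0, -28, 0, 0.57], [28, 0, -31, 0, 0.57], [32, 0, -34, 0, 0.57], [36, 0, -37, 0, 0.57], [40, 0, -40, 0, 0.57], [43, 0, -42, 0, 0.57], [38, 0, -42, 0, 0.57], [30, 0, -42, 0, 0.57], [22, 0, -42, 0, 0.57], [22, 0, -42, 0, 0.57], [22, 0, -42, 0, 0.57], [22, 0, -42, 0, 0.57]]' | python3 drive.py; python3 tilt.py; python3 w.py w5
```

```text
t: 11.25
tcp_pos: [0.4751, -0.1282, 0.3072]
tool_rot: [0.742, 0.671, -0.0, -0.0]
force: [-0.5, -0.5, -2.7]
finger_gap: 0.586
gripper_force: 110.2
tilt deg 44.7 z at0 0.0533 5031 xmax 0.165
chunks [([278.0, 135.0], 5114)]
t 11.35 tcp [ 0.4751 -0.1281  0.3073] yaw x 84.28 tilt [-0.  0. -1.] gap 0.5814316516040426 F [-0.3 -0.6 -2.1] gf 110.21955013275146
```

View pics/w5.png

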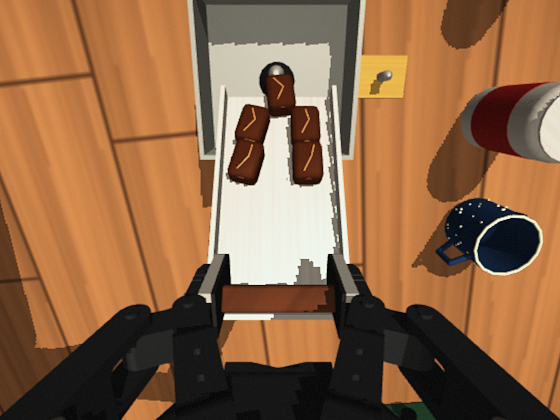

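Converted, -0.008 m is -8, -0.004 m is -4.

```bash
echo '[[-4, 0, 0, 0, 0.57], [-8, 0, 0, 0, 0.57], [-8, 0, 0, 0, 0.57], [-8, 0, 0, 0, 0.57], [-8, 0, 0, 0, 0.57], [-8, 0, 0, 0, 0.57]]' | python3 drive.py; python3 tilt.py; python3 w.py w6
```

```text
t: 11.95
tcp_pos: [0.4744, -0.1362, 0.3073]
tool_rot: [0.742, 0.671, 0.0, 0.0]
force: [0.3, -1.6, -2.2]
finger_gap: 0.584
gripper_force: 110.4
tilt deg 44.5 z at0 0.0539 4424 xmax 0.163
chunks [([278.0, 126.0], 5106)]
t 12.05 tcp [ 0.4744 -0.1362  0.3073] yaw x 84.28 tilt [ 0. -0. -1.] gap 0.5848605583878417 F [-0.2  0.3 -1.7] gf 110.38944840431213
```

View pics/w6.png

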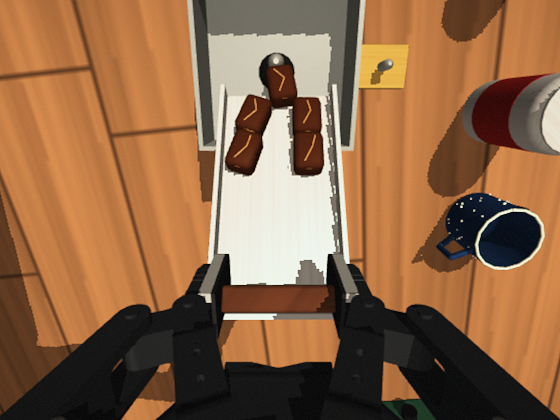

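Converted, -0.014 m is -14, -0.01 m is -10.

```bash
echo '[[-4, 0, 0, 0, 0.57], [-10, 0, 0, 0, 0.57], [-14, 0, 0, 0, 0.57], [-14, 0, 0, 0, 0.57], [-14, 0, 0, 0, 0.57], [-14, 0, 0, 0, 0.57], [-14, 0, 0, 0, 0.57]]' | python3 drive.py; python3 tilt.py; python3 w.py w7
```

```text
t: 12.75
tcp_pos: [0.473, -0.15, 0.3073]
tool_rot: [0.742, 0.671, 0.0, -0.0]
force: [0.2, -0.4, -2.6]
finger_gap: 0.585
gripper_force: 110.5
tilt deg 41.1 z at0 0.0553 9738 xmax 0.088
chunks []
t 12.85 tcp [ 0.473  -0.15    0.3074] yaw x 84.28 tilt [ 0.  0. -1.] gap 0.5876516435000342 F [ 1.   0.5 -2.3] gf 110.45833826065063
```

View pics/w7.png

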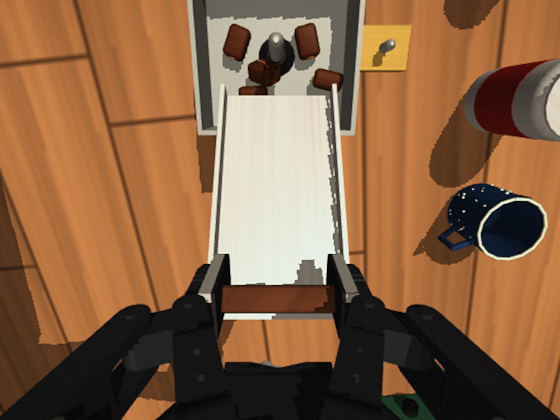

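Careful with the scale: shifts go in mm. That gives: 0.142 m is 142, 0.06 m is 60.

```bash
echo '[[-10, 0, -15, 0, 0.57], [-50, 5, -15, 0.05, 0.57], [-90, 20, -15, 0.2, 0.57], [-122, 40, -15, 0.35, 0.57], [-122, 60, 0, 0.5, 0.57], [-122, 60, 0, 0.65, 0.57], [-122, 60, 20, 0.8, 0.57], [-122, 60, 40, 0.95, 0.57], [-122, 60, 60, 1.1, 0.57], [-122, 60, 80, 1.25, 0.57], [-122, 60, 100, 1.4, 0.57], [-122, 60, 120, 1.406, 0.57], [-122, 60, 135, 1.406, 0.57], [-122, 60, 142, 1.406, 0.57], [-122, 60, 142, 1.406, 0.57]]' | python3 drive.py; python3 tilt.py; python3 - <<'E'
from h import *
# chunk and hopper check from top
d=snap("top");P=cloud(d);hs=cv2.cvtColor(d["im"],cv2.COLOR_BGR2HSV)
c,s_=np.cos(np.radians(-5.75)),np.sin(np.radians(-5.75))
q=P[...,:2]-[.486,-.0245]; mx=q[...,0]*c+q[...,1]*s_; my=-q[...,0]*s_+q[...,1]*c
ins=(abs(mx)<.06)&(abs(my)<.06)&(d["range_z"]>0)&(np.hypot(mx,my)>.02)
dk=ins&(hs[...,1]>80)&(hs[...,2]<140)
print("hopper dark px",dk.sum(),"zmax",np.sort(P[dk][:,2])[-5:].round(3))
E
```

```text
t: 14.35
tcp_pos: [0.5201, -0.2771, 0.1643]
tool_rot: [0.999, 0.032, -0.001, -0.001]
force: [-0.2, -0.0, -1.9]
finger_gap: 0.585
gripper_force: 110.4
tilt deg 36.8 z at0 0.0638 9502 xmax 0.086
chunks [([324.0, 7.0], 319)]
hopper dark px 52 zmax [0.769 0.77  0.77  0.771 0.774]
```

Converted, 0.116 m is 116, 0.104 m is 104.

```bash
echo '[[0, 0, 12, 0, 0.57], [0, 0, 22, 0, 0.57], [-10, 0, 30, 0, 0.57], [-20, 0, 37, 0, 0.57], [-30, 0, 45, 0, 0.57], [-39, 0, 55, 0, 0.57], [-47, 0, 65, 0, 0.57], [-54, 0, 76, 0, 0.57], [-61, 0, 88, 0, 0.57], [-65, 0, 96, 0, 0.57], [-68, 0, 104, 0, 0.57], [-71, 0, 112, 0, 0.57], [-71, 0, 116, 0, 0.57], [-71, 0, 116, 0, 0.57]]' | python3 drive.py; python3 tilt.py
```

```text
t: 15.85
tcp_pos: [0.4488, -0.2829, 0.0515]
tool_rot: [0.999, 0.032, 0.0, 0.001]
force: [-7.9, -1.1, 17.5]
finger_gap: 0.589
gripper_force: 112.4
tilt deg 0.0 z at0 0.0481 27334 xmax 0.128
chunks []
```

Converted, -0.1 m is -100, -0.06 m is -60.

```bash
echo '[[0, 0, 0, 0, 1], [0, 0, 0, 0, 1], [0, 0, 0, 0, 1], [0, 0, 0, 0, 1], [0, 0, 0, 0, 1], [0, 0, -20, 0, 1], [0, 0, -60, 0, 1], [0, 0, -100, 0, 1], [0, 0, -100, 0, 1]]' | python3 drive.py; python3 g.py; python3 tilt.py;  echo '[[0, -50, -50, -0.15, 1], [0, -100, -100, -0.3, 1], [5, -150, -100, -0.45, 1], [10, -200, -100, -0.6, 1], [15, -250, -100, -0.75, 1], [20, -300, -100, -0.9, 1], [25, -350, -100, -1.05, 1], [30, -400, -100, -1.2, 1], [33, -450, -100, -1.35, 1], [36, -500, -100, -1.506, 1], [38, -550, -100, -1.506, 1], [38, -590, -100, -1.506, 1], [38, -590, -100, -1.506, 1], [38, -590, -100, -1.506, 1], [38, -590, -100, -1.506, 1]]' | python3 drive.py
```

```text
t: 16.8
tcp_pos: [0.4522, -0.2842, 0.1538]
tool_rot: [0.999, 0.033, 0.004, 0.004]
force: [0.5, -1.0, 0.1]
finger_gap: 1.002
gripper_force: 0.0
1131 [ 0.4484576  -0.28249284  0.05756738] [ 0.43922884 -0.30856458  0.0510553 ] [ 0.45534651 -0.25680872  0.06036747]
((0.4474726617336273, -0.2824920415878296), (0.012362889014184475, 0.051771100610494614), 5.060138702392578)
walls ((0.5167995095252991, -0.2766064405441284), (0.16005881130695343, 0.08434644341468811), 5.0078535079956055)
tilt deg 0.1 z at0 0.1466 13109 xmax 0.148
chunks []
t: 18.4
tcp_pos: [0.4483, 0.3089, 0.2475]
tool_rot: [0.707, 0.708, -0.002, -0.0]
force: [-0.4, -0.0, -0.2]
finger_gap: 1.0
gripper_force: 0.0
```

```bash
cat > cov.py <<'E'
from h import *
import sys
d=snap("wrist");s=manip.sense();P=cloud(d);hs=cv2.cvtColor(d["im"],cv2.COLOR_BGR2HSV);ok=d["range_z"]>0
R=Ro.from_quat(s["tool_rot"]).as_matrix();print("tcp",s["tcp_pos"].round(4),"yaw",np.degrees(np.arctan2(R[1,0],R[0,0])).round(2))
g=((hs[...,0]>45)&(hs[...,0]<95)&(hs[...,1]>60)&(abs(P[...,2]-.006)<.012)&ok).astype(np.uint8)
cs,h=cv2.findContours(g,cv2.RETR_CCOMP,cv2.CHAIN_APPROX_NONE)
for c,hh in zip(cs,h[0]):
    A=cv2.contourArea(c)
    if A<30: continue
    X=plane(d,c.reshape(-1,2),.006)[:,:2].astype(np.float32);r=cv2.minAreaRect(X)
    print("hole" if hh[3]>=0 else "outer",A,np.round(r[0],4),np.round(r[1],4),round(r[2],2), "circ",np.round(cv2.minEnclosingCircle(X)[0],4))
f=ok&(abs(P[...,2]-.041)<.004)&(abs(P[...,0]-.449)<.03)&(abs(P[...,1]-.31)<.05)
r=cv2.minAreaRect(P[f][:,:2].astype(np.float32));print("fin",f.sum(),np.round(r[0],4),np.round(r[1],4),r[2],P[f].mean(0))
E
python3 cov.py; python3 - <<'E'
from h import *
# mill from top, arm now out of the way
d=snap("top");P=cloud(d);ok=d["range_z"]>0;hs=cv2.cvtColor(d["im"],cv2.COLOR_BGR2HSV)
b=np.zeros((420,560),bool);b[195:285,235:320]=1
z=np.where(ok,P[...,2],-1)
m=b&(abs(z-.15)<.006); r=cv2.minAreaRect(P[m][:,:2].astype(np.float32));print("rim",r,m.sum())
m=b&(z>.165)&(z<.2);print("shaft/pin",P[m].round(4).tolist()[:25])
dk=b&(hs[...,1]>80)&(hs[...,2]<120)&(z>.09)&(z<.149);print("chunk zmax",np.sort(z[dk])[-8:])
E
```

```text
tcp [0.4486 0.3081 0.2478] yaw 90.0
outer 15708.5 [0.5094 0.3117] [0.1837 0.1498] 2.04 circ [0.4952 0.3113]
hole 172.0 [0.4923 0.3118] [0.0183 0.0172] 0.18 circ [0.4923 0.3118]
hole 97.5 [0.5799 0.3148] [0.0138 0.0128] 48.09 circ [0.5796 0.3145]
hole 554.0 [0.4477 0.3041] [0.0167 0.0565] 2.23 circ [0.4489 0.3042]
fin 414 [0.4483 0.31  ] [0.0119 0.0433] 2.1517302989959717 [0.4482983  0.31084803 0.04229524]
rim ((0.5038900971412659, -0.026521600782871246), (0.1400987058877945, 0.1789083182811737), 84.16231536865234) 411
shaft/pin [[0.5737, -0.0333, 0.1719], [0.5739, -0.0362, 0.1706], [0.5713, -0.0305, 0.1675], [0.5711, -0.0334, 0.1697], [0.5715, -0.0363, 0.167], [0.5686, -0.0335, 0.1658], [0.4889, -0.023, 0.1814], [0.4888, -0.0259, 0.1834], [0.4858, -0.0202, 0.1834], [0.4857, -0.0231, 0.1861], [0.486, -0.0259, 0.1824], [0.4862, -0.0288, 0.1802], [0.483, -0.0203, 0.1826], [0.4828, -0.0231, 0.1871], [0.4829, -0.0259, 0.1866], [0.4834, -0.0289, 0.1795], [0.4806, -0.0204, 0.1748], [0.48, -0.0232, 0.1869], [0.4804, -0.026, 0.1801], [0.4805, -0.0289, 0.1803]]
chunk zmax [0.13151179 0.13272144 0.13365781 0.13381539 0.13395909 0.1342559
 0.13493673 0.13644255]
```

Converted, 0.216 m is 216, 0.002 m is 2.

```bash
echo '[[2, -1, 50, -0.035, 1], [2, -1, 100, -0.035, 1], [2, -1, 150, -0.035, 1], [2, -1, 190, -0.035, 1], [2, -1, 210, -0.035, 1], [2, -1, 216, -0.035, 1], [2, -1, 216, -0.035, 1], [2, -1, 216, -0.035, 1]]' | python3 drive.py 110; echo '[[0, 0, 0, 0, 0], [0, 0, 0, 0, 0], [0, 0, 0, 0, 0], [0, 0, 0, 0, 0], [0, 0, 0, 0, 0], [0, 0, 0, 0, 0], [0, 0, 0, 0, 0], [0, 0, 0, 0, 0], [0, 0, 0, 0, 0], [0, 0, 0, 0, 0]]' | python3 drive.py
```

```text
t: 19.3
tcp_pos: [0.4494, 0.3108, 0.0345]
tool_rot: [0.695, 0.719, 0.001, 0.0]
force: [0.1, -0.1, -0.3]
finger_gap: 0.997
gripper_force: 0.0
t: 20.3
tcp_pos: [0.4483, 0.3113, 0.0338]
tool_rot: [0.695, 0.719, 0.0, 0.0]
force: [-0.6, -0.9, 5.7]
finger_gap: 0.124
gripper_force: 107.6
```

Converted, -0.24 m is -240, -0.23 m is -230.

```bash
echo '[[0, 0, -10, 0, 0], [0, 0, -40, 0, 0], [0, 0, -90, 0, 0], [0, 0, -140, 0, 0], [0, 0, -190, 0, 0], [0, 0, -230, 0, 0], [0, 0, -240, 0, 0], [0, 0, -240, 0, 0], [0, 0, -240, 0, 0]]' | python3 drive.py
cat > held.py <<'E'
from h import *
def held(v=True):
    d=snap("wrist");s=manip.sense();P=cloud(d);hs=cv2.cvtColor(d["im"],cv2.COLOR_BGR2HSV);ok=d["range_z"]>0
    R=Ro.from_quat(s["tool_rot"]).as_matrix();Q=(P-s["tcp_pos"])@R
    g=(hs[...,0]>45)&(hs[...,0]<95)&(hs[...,1]>60)&ok&(Q[...,2]>.01)&(Q[...,2]<.05)
    X=Q[g];A=np.c_[X[:,:2],np.ones(len(X))];k=np.linalg.lstsq(A,X[:,2],rcond=None)[0]
    print("plane z=ax+by+c",k.round(4),"n",len(X))
    # rays to plane in tool coords
    H=np.array(d["hand_eye"])
    def cast(uv):
        c=np.c_[(uv[:,0]-d["cx"])/d["f"],(uv[:,1]-d["cy"])/d["f"],np.ones(len(uv))]@H[:3,:3].T;o=H[:3,3]
        t=(k[2]+k[0]*o[0]+k[1]*o[1]-o[2])/(c[:,2]-k[0]*c[:,0]-k[1]*c[:,1]);return o+c*t[:,None]
    cs,h=cv2.findContours(g.astype(np.uint8),cv2.RETR_CCOMP,cv2.CHAIN_APPROX_NONE)
    for c,hh in zip(cs,h[0]):
        a=cv2.contourArea(c)
        if a<80: continue
        Y=cast(c.reshape(-1,2).astype(float))[:,:2].astype(np.float32);r=cv2.minAreaRect(Y)
        print("hole" if hh[3]>=0 else "outer",a,"px",c.reshape(-1,2).mean(0).round(0),"rect",np.round(r[0],4),np.round(r[1],4),round(r[2],2),"mean",Y.mean(0).round(4))
    print("tcp",s["tcp_pos"].round(4),"yaw",np.degrees(np.arctan2(R[1,0],R[0,0])).round(2),"F",s["force"].round(1),"t",s["t"])
    cv2.imwrite("pics/held.png",d["im"])
held()
E
python3 held.py
```

```text
t: 21.2
tcp_pos: [0.4468, 0.3104, 0.2712]
tool_rot: [0.695, 0.719, -0.002, -0.001]
force: [1.3, 0.2, -3.2]
finger_gap: 0.122
gripper_force: 107.8
plane z=ax+by+c [0.0002 0.0005 0.0267] n 54335
outer 806.0 px [278. 350.] rect [-0.0605 -0.0002] [0.0252 0.0229] 0.0 mean [-0.0602 -0.0002]
outer 53691.0 px [381. 220.] rect [0.0023 0.0614] [0.1831 0.1429] 89.96 mean [0.0211 0.054 ]
hole 214.5 px [516. 261.] rect [0.0011 0.1291] [0.0095 0.0101] 76.48 mean [0.001  0.1292]
hole 575.5 px [358. 261.] rect [0.001  0.0432] [0.0167 0.0145] 39.48 mean [0.0011 0.0431]
tcp [0.4466 0.3103 0.2706] yaw 92.0 F [ 0.1 -0.2 -3. ] t 21.25
```

```bash
python3 - <<'E'
from h import *
d=snap("wrist")
def setp(p,yaw):
    y=np.radians(yaw);R=np.array([[np.cos(y),np.sin(y),0],[np.sin(y),-np.cos(y),0],[0,0,-1.]])
    T=np.eye(4);T[:3,:3]=R;T[:3,3]=p;d["T"]=T@np.array(d["hand_eye"])
for n,p,yw in(("w5",(.4751,-.1281,.3073),84.28),("w6",(.4744,-.1362,.3073),84.28),("w7",(.473,-.15,.3074),84.28)):
    im=cv2.imread(f"pics/{n}.png");setp(p,yw);hs=cv2.cvtColor(im,cv2.COLOR_BGR2HSV)
    m=(hs[...,0]>18)&(hs[...,0]<32)&(hs[...,1]>130)&(hs[...,2]>110);m[:, :345]=0;m[110:]=0;m[:,425:]=0
    m=cv2.morphologyEx(m.astype(np.uint8),cv2.MORPH_OPEN,np.ones((3,3)))
    cs,_=cv2.findContours(m,cv2.RETR_EXTERNAL,cv2.CHAIN_APPROX_NONE);c=max(cs,key=cv2.contourArea).reshape(-1,2)
    r=cv2.minAreaRect(plane(d,c,.15)[:,:2].astype(np.float32));
    hull=cv2.convexHull(c);mk=np.zeros(m.shape,np.uint8);cv2.fillPoly(mk,[hull],1)
    mk=cv2.erode(mk,np.ones((3,3)))
    pin=((mk>0)&(hs[...,1]<90)).astype(np.uint8)
    k,l,st,ce=cv2.connectedComponentsWithStats(pin);i=1+np.argmax(st[1:,4])
    v,u=np.nonzero(l==i);pts=np.c_[u,v].astype(float)
    # tip = extreme in direction of projected pin axis
    ax=np.diff(proj(d,[[.572,-.0334,.15],[.572,-.0334,.17]]),axis=0)[0];ax/=np.linalg.norm(ax);pr=pts@ax
    tip=pts[pr>pr.max()-4].mean(0);foot=pts[pr<pr.min()+4].mean(0)
    # shaft tip: dark/gray ball near col 277
    print(n,"lug",np.round(r[0],4),np.round(r[1],4),round(r[2],1),"pin px",st[i,4],"tip@.17",plane(d,tip,.168)[0].round(4),"foot",plane(d,foot,.15)[0].round(4),"tip px",tip.round(0))
    print("  proj of expected shaft top, pin top",proj(d,[[.4845,-.0246,.185],[.5721,-.0334,.17]]).round(1).tolist())
# same lug in the top view
d=snap("top");hs=cv2.cvtColor(d["im"],cv2.COLOR_BGR2HSV);b=np.zeros((420,560),np.uint8);b[200:225,272:298]=1
m=(b>0)&(hs[...,0]>18)&(hs[...,0]<32)&(hs[...,1]>130);v,u=np.nonzero(m);r=cv2.minAreaRect(plane(d,np.c_[u,v],.15)[:,:2].astype(np.float32));print("top lug",r)
a=cv2.imread("pics/w5.png")[40:110,250:310];print(cv2.cvtColor(a,cv2.COLOR_BGR2GRAY)[15:50:5,5:50:4])
E
```

```text
w5 lug [ 0.5723 -0.0335] [0.0327 0.038 ] 84.3 pin px 121 tip@.17 [ 0.572  -0.0329  0.168 ] foot [ 0.5696 -0.034   0.15  ] tip px [389.  74.]
  proj of expected shaft top, pin top [[277.5, 72.3], [390.2, 74.2]]
w6 lug [ 0.5722 -0.0339] [0.0321 0.038 ] 84.3 pin px 126 tip@.17 [ 0.5719 -0.0328  0.168 ] foot [ 0.5695 -0.0342  0.15  ] tip px [390.  62.]
  proj of expected shaft top, pin top [[277.3, 60.1], [391.3, 62.8]]
w7 lug [ 0.5722 -0.0335] [0.0325 0.038 ] 84.3 pin px 139 tip@.17 [ 0.5718 -0.0326  0.168 ] foot [ 0.5696 -0.0346  0.15  ] tip px [392.  42.]
  proj of expected shaft top, pin top [[277.4, 38.7], [393.4, 42.8]]
top lug ((0.5744943618774414, -0.033231690526008606), (0.03347853943705559, 0.037072550505399704), 84.52859497070312)
[[202 203 204 203 205 206 204 206 207 206 206 206]
 [203 203 204 202 204 210 208 205 204 205 205 207]
 [204 202 206  28  25 106  64  25 157 204 204 204]
 [203 204  11  18 114 215 165  81  27 133 204 205]
 [201 167  19  16  48  57  32  41  45  20 208 204]
 [200 111  18  34  45 117  42  45  47  38 187 203]
 [200 159  16  30  46  45  40 102  47  40 209 204]]
```

Converted, -0.3294 m is -329.4, -0.0176 m is -17.6.

```bash
echo '[[-20, 0, 0, 0, 0], [-60, -3, 0, 0.02, 0], [-105, -6, 0, 0.05, 0], [-150, -9, 0, 0.08, 0], [-195, -12, 0, 0.11, 0], [-240, -15, 0, 0.135, 0], [-280, -17.6, 0, 0.135, 0], [-315, -17.6, 0, 0.135, 0], [-329.4, -17.6, 0, 0.135, 0], [-329.4, -17.6, 0, 0.135, 0], [-329.4, -17.6, 0, 0.135, 0], [-329.4, -17.6, 0, 0.135, 0]]' | python3 drive.py; python3 held.py
```

```text
t: 22.55
tcp_pos: [0.4417, -0.0178, 0.2726]
tool_rot: [0.741, 0.671, -0.0, -0.001]
force: [-0.3, 0.4, -2.2]
finger_gap: 0.125
gripper_force: 107.8
plane z=ax+by+c [0.0002 0.0028 0.0275] n 54335
outer 80.0 px [387. 354.] rect [-0.0644  0.0669] [0.0029 0.0199] 42.26 mean [-0.0643  0.0665]
outer 801.5 px [278. 350.] rect [-0.0613 -0.0003] [0.0253 0.023 ] 0.12 mean [-0.0611 -0.0004]
outer 53720.5 px [381. 220.] rect [0.0016 0.0614] [0.1838 0.1439] 89.96 mean [0.0205 0.0542]
hole 241.0 px [515. 261.] rect [0.0003 0.1298] [0.0124 0.0088] 33.19 mean [0.0004 0.1297]
hole 545.5 px [359. 261.] rect [0.0005 0.0436] [0.0165 0.0141] 39.49 mean [0.0006 0.0435]
tcp [ 0.4418 -0.0177  0.2728] yaw 84.35 F [-0.1 -0.3 -3. ] t 22.6
```

```bash
cat > avg.py <<'E'
from h import *
L=[];Y=[]
for i in range(6):
    manip.snapshot("top");s=manip.sense();R=Ro.from_quat(s["tool_rot"]).as_matrix();L.append(s["tcp_pos"]);Y.append(np.degrees(np.arctan2(R[1,0],R[0,0])))
L=np.array(L);p=L.mean(0);y=np.mean(Y);print("tcp",p.round(4),"sd",L.std(0).round(5),"yaw",round(y,2),"F",s["force"].round(1),"t",s["t"])
c,s_=np.cos(np.radians(y)),np.sin(np.radians(y));e=np.array([.4405,-.0195])-p[:2]
print("to go tool dx,dy",(e@[c,s_]).round(4),(e@[s_,-c]).round(4),"turn",np.radians(y-84.25).round(4))
E
python3 avg.py
```

```text
tcp [ 0.4422 -0.0179  0.2732] sd [0.00011 0.0002  0.00014] yaw 84.35 F [ 0.6  0.8 -3. ] t 22.9
to go tool dx,dy -0.0017 -0.0015 turn 0.0018
```

```bash
echo '[[-1.7, -1.5, 15, 0.002, 0], [-1.7, -1.5, 35, 0.002, 0], [-1.7, -1.5, 47, 0.002, 0], [-1.7, -1.5, 47, 0.002, 0], [-1.7, -1.5, 47, 0.002, 0], [-1.7, -1.5, 47, 0.002, 0]]' | python3 drive.py; python3 avg.py; python3 held.py; python3 - <<'E'
import cv2,numpy as np
a=cv2.cvtColor(cv2.imread("pics/held.png"),cv2.COLOR_BGR2GRAY)
print(a[246:276:2,342:378:2]);print(a[250:274:2,502:530:2])
E
```

```text
t: 23.5
tcp_pos: [0.4413, -0.0204, 0.2271]
tool_rot: [0.742, 0.67, 0.0, 0.001]
force: [-0.1, 0.5, -2.8]
finger_gap: 0.122
gripper_force: 107.7
tcp [ 0.4411 -0.0203  0.2269] sd [1.8e-04 3.0e-05 1.5e-04] yaw 84.16 F [ 0.1 -0.2 -3. ] t 23.8
to go tool dx,dy 0.0008 -0.0006 turn -0.0016
plane z=ax+by+c [0.0003 0.0022 0.0272] n 54256
outer 802.0 px [278. 350.] rect [-0.0611 -0.0003] [0.0253 0.023 ] 0.09 mean [-0.0608 -0.0003]
outer 53615.0 px [380. 220.] rect [0.0018 0.0612] [0.1832 0.1436] 89.96 mean [0.0207 0.0539]
hole 227.0 px [515. 260.] rect [0.0007 0.1294] [0.0118 0.0083] 33.18 mean [0.0008 0.1293]
hole 554.0 px [358. 261.] rect [0.0008 0.0434] [0.0164 0.0145] 39.51 mean [0.0008 0.0433]
tcp [ 0.4407 -0.0203  0.2266] yaw 84.16 F [ 0.4  0.1 -2.5] t 23.85
[[112 110 111 111 111 110 111 110 108 110 107 110 110 111 110 110 109 111]
 [113 108 109 111 110 110 111 108 100  99  96 102 110 112 111 112 110 109]
 [114 112 113 111 109 104  94  71 110 119 114 108  86  81 105 111 111 108]
 [115 111 111 110 110 227 158 115 123 123 120 123 123 126  85  90 114 112]
 [114 112 112  86 124 103 122 124 12
[... 798 characters left out ...]
0 105 106 104 105 105 105 105 105 108 106 104 104]
 [107 108 108 106 107 105 106 108 102  92  80  64  81  97]
 [106 107 107 107 106 105 104  93  91  90  92  43  35  57]
 [107 107 108 107 104  92  90  90  91  90  92  46  33  34]
 [106 104 107 106  88  84  88  89  92  88  91  36  30  35]
 [105 106 106  93  77  85  89  90  89  90  79  26  30  33]
 [106 106 105  72  76  86  90  92  91  91  45  29  30  27]
 [105 105  97  70  77  91  89  91  92  57  27  28  27  25]
 [106 107  92  70  81  89  91  90  47  28  28  28  26  27]
 [105 105 100  71  78  81  63  46  46  44  38  35  36  78]
 [106 106 106  83  59  58  57  53  50  45  40  57  82  86]
 [105 104 103 101  91  50  42  36  50  63  84  95  93 103]]
```

```bash
echo '[[0.8, -0.6, 3, -0.0016, 0], [0.8, -0.6, 7, -0.0016, 0], [0.8, -0.6, 11, -0.0016, 0], [0.8, -0.6, 15, -0.0016, 0], [0.8, -0.6, 18, -0.0016, 0], [0.8, -0.6, 18, -0.0016, 0]]' | python3 drive.py; python3 avg.py; python3 held.py
```

```text
t: 24.45
tcp_pos: [0.4398, -0.0193, 0.2077]
tool_rot: [0.742, 0.671, -0.0, -0.001]
force: [-0.9, 0.0, -3.5]
finger_gap: 0.116
gripper_force: 107.9
tcp [ 0.4402 -0.0194  0.2083] sd [1.0e-04 2.0e-05 1.7e-04] yaw 84.25 F [-0.3  0.5 -3.2] t 24.75
to go tool dx,dy -0.0001 0.0003 turn -0.0001
plane z=ax+by+c [0.0003 0.0026 0.0273] n 54223
outer 800.5 px [278. 351.] rect [-0.0612 -0.0003] [0.0253 0.023 ] 0.11 mean [-0.061  -0.0003]
outer 53594.5 px [381. 220.] rect [0.0017 0.0614] [0.1837 0.1437] 89.96 mean [0.0207 0.0542]
hole 231.0 px [515. 261.] rect [0.0007 0.1293] [0.0105 0.0098] 0.06 mean [0.0006 0.1293]
hole 551.0 px [358. 261.] rect [0.0006 0.0433] [0.0165 0.0145] 38.3 mean [0.0007 0.0433]
tcp [ 0.4403 -0.0194  0.2085] yaw 84.25 F [-0.2  0.  -2.8] t 24.8
```

```bash
echo '[[0, 0.3, 3, 0, 0], [0, 0.3, 6, 0, 0], [0, 0.3, 9, 0, 0], [0, 0.3, 12, 0, 0], [0, 0.3, 12, 0, 0]]' | python3 drive.py; python3 avg.py; python3 held.py|grep -v outer
```

```text
t: 25.3
tcp_pos: [0.44, -0.0193, 0.1958]
tool_rot: [0.742, 0.671, -0.0, -0.001]
force: [-0.2, 1.2, -2.2]
finger_gap: 0.123
gripper_force: 107.9
tcp [ 0.4404 -0.0194  0.1963] sd [1.1e-04 3.0e-05 1.5e-04] yaw 84.25 F [ 0.1 -0.8 -2.7] t 25.6
to go tool dx,dy -0.0001 0.0001 turn -0.0
plane z=ax+by+c [0.0008 0.0026 0.0273] n 53958
hole 248.0 px [516. 261.] rect [0.0007 0.1295] [0.0101 0.0106] 76.58 mean [0.0003 0.1297]
hole 830.5 px [360. 266.] rect [-0.0033  0.0437] [0.017  0.0225] 84.25 mean [-0.0025  0.0447]
tcp [ 0.4405 -0.0194  0.1964] yaw 84.24 F [-0.5 -0.5 -2.1] t 25.65
```

Converted, 0.0135 m is 13.5, 0.0125 m is 12.5.

```bash
echo '[[0, 0, 3, 0, 0], [0, 0, 6, 0, 0], [0, 0, 9, 0, 0], [0, 0, 11, 0, 0], [0, 0, 12.5, 0, 0], [0, 0, 13.5, 0, 0], [0, 0, 13.5, 0, 0]]' | python3 drive.py; python3 held.py|grep -v outer
```

```text
t: 26.35
tcp_pos: [0.4403, -0.0194, 0.1838]
tool_rot: [0.742, 0.671, -0.0, 0.0]
force: [-3.0, 0.5, 8.9]
finger_gap: 0.124
gripper_force: 109.5
plane z=ax+by+c [0.0007 0.0001 0.0273] n 53250
hole 603.5 px [524. 267.] rect [-0.0046  0.1355] [0.012  0.0246] 39.32 mean [-0.0034  0.1352]
tcp [ 0.4403 -0.0193  0.1838] yaw 84.26 F [-2.  -0.2  7.8] t 26.4
```

```bash
echo '[[0, 0, 0, 0, 0.3], [0, 0, 0, 0, 0.3], [0, 0, 0, 0, 0.3], [0, 0, 0, 0, 0.3], [0, 0, -10, 0, 0.3], [0, 0, -30, 0, 0.3], [0, 0, -70, 0, 0.3], [0, 0, -120, 0, 0.3], [0, 0, -150, 0, 0.3], [0, 0, -150, 0, 0.3]]' | python3 drive.py; python3 - <<'E'
from h import *
d=snap("wrist");P=cloud(d);hs=cv2.cvtColor(d["im"],cv2.COLOR_BGR2HSV);ok=d["range_z"]>0
g=(hs[...,0]>45)&(hs[...,0]<95)&(hs[...,1]>60)&ok&(P[...,2]>.1)
X=P[g];k=np.linalg.lstsq(np.c_[X[:,:2]-X[:,:2].mean(0),np.ones(len(X))],X[:,2],rcond=None)[0]
print("cover plane slope,z",k.round(4),len(X),"rect",cv2.minAreaRect(X[:,:2].astype(np.float32)))
E
```

```text
t: 27.4
tcp_pos: [0.443, -0.0201, 0.338]
tool_rot: [0.742, 0.671, 0.003, 0.005]
force: [0.2, 0.1, 0.6]
finger_gap: 0.298
gripper_force: 0.0
cover plane slope,z [-0.0502  0.0031  0.1589] 20534 rect ((0.4848278760910034, -0.025834232568740845), (0.14935952425003052, 0.21660031378269196), 84.22623443603516)
```

```bash
echo '[[0, 0, 0, 0, 0.3], [0, 0, 0, 0, 0.3], [0, 0, 0, 0, 0.3]]' | python3 drive.py; python3 - <<'E'
from h import *
for n in("wrist","top"):
    d=snap(n);P=cloud(d);hs=cv2.cvtColor(d["im"],cv2.COLOR_BGR2HSV);ok=d["range_z"]>0
    g=(hs[...,0]>45)&(hs[...,0]<95)&(hs[...,1]>60)&ok&(P[...,2]>.13)&(P[...,2]<.2)
    g=cv2.erode(g.astype(np.uint8),np.ones((3,3)))>0
    X=P[g]
    for i in range(5):
        c0=X[:,:2].mean(0);k=np.linalg.lstsq(np.c_[X[:,:2]-c0,np.ones(len(X))],X[:,2],rcond=None)[0]
        r=abs(np.c_[X[:,:2]-c0,np.ones(len(X))]@k-X[:,2]);X=X[r<max(.004,2.5*np.median(r))]
    print(n,"slope,z",k.round(4),len(X),"rect",cv2.minAreaRect(X[:,:2].astype(np.float32)),"z pct",np.percentile(P[g][:,2],[2,50,98]).round(4))
E
```

```text
t: 27.75
tcp_pos: [0.4396, -0.0192, 0.3314]
tool_rot: [0.742, 0.671, -0.001, -0.001]
force: [0.4, -0.3, 0.2]
finger_gap: 0.3
gripper_force: 0.0
wrist slope,z [ 0.0003 -0.0007  0.1566] 19624 rect ((0.5016465783119202, -0.027279861271381378), (0.14772525429725647, 0.18180322647094727), 84.29509735107422) z pct [0.1551 0.1566 0.158 ]
top slope,z [ 0.0019 -0.0002  0.156 ] 478 rect ((0.5552546381950378, -0.035606347024440765), (0.14434824883937836, 0.06858544796705246), 72.49738311767578) z pct [0.1506 0.156  0.1613]
```

```bash
python3 -c "
from station import manip;print(manip.sign_off())"
```

```text
the job is handed in; nothing more can be done
None
```

All five chicory chunks are in the hopper, the empty tray is back flat on the table at its original spot, the green cover measures flat on the rim over shaft and pin, and the job is handed in.

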